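Weight a glued phone with two head-heavy bars and tighten the jig

ROBOT

A 6-joint arm with a two-finger parallel gripper is mounted at the origin on the work surface. World frame = base frame: x ahead of the robot, y to its left, z up, the work surface at z = 0. Lengths are in m, angles in rad, forces in N, time in s.
With the tool pointing down it reaches from about 0.35 to 0.975 m from the base axis. Payload 17.4 kg.
Tool frame: the origin (TCP) lies at the very end of the fingers, on their centre line; the grasp point (between the pads) lies 19 mm behind it; z points along the fingers, x is the direction in which the jaws open and shut, and the axes are right-handed (so a half turn about z gives the same grasp; the last joint's range is limited). The gripper opens to 85 mm and grips with 20 to 120 N. Pads are 22 mm wide; open, the fingers measure 114 mm over their backs; the gripper's body (76 mm by 85 mm) begins 54 mm behind the grasp point. The pads swing forward as they close: fully open they stand 13 mm farther back than shut.
Start: joints at [-1.156, 0.116, 1.442, -0, 1.584, -0.038], TCP at [0.295, -0.607, 0.231] pointing down, gripper open.
Joint ranges: [-2.83, 2.83], [-0.83, 2.19], [0.07, 2.5], [-1.14, 4.28], [0.01, 3], [-2.97, 2.97]. Speed limits (rad/s): [1.89, 1.89, 2.22, 3.14, 3.14, 3.14].

INTERFACE

Orientations are given as a unit quaternion [x, y, z, w].
In Python, from plant import * gives the robot as it stands.
- The arm moves only by the tool step_arm, never from a script. Its argument "series" is a list that holds one entry, the list of rows, each a list of 7 numbers: the turn, a rotation vector about the tool's x, y, z in degrees, then the shift along the tool's x, y, z in m, then the opening, from 0 (shut) to 1 (fully open). A call has 1 to 8 rows; each row is the pose to reach, as a shift and turn from the pose commanded when the call began, along the tool's axes at that moment; what a row does not reach only later rows make up. A row lasts 1/8 s, in which the tool goes at most 62.5 mm and 10.7 degrees, less where a joint would pass 70% of its speed; a pose out of reach is approached as far as the arm can. A call with a gripper value outside its range is refused whole. The fingers move at their own pace and stop on an object; the grip force is fixed at half the most. Time passes only in rows, so rows that repeat a pose let the fingers close. It gives the time, the measured TCP pose, the force and the opening at its end, in the units of the state.
- state(): the state, without advancing time (a new reading comes with each control period).
- grab_frame(name): name is "scene" or "top" or "wrist"; returns the picture (480x640x3 uint8, red, green, blue); there is no depth.
- camera_info(name): a dict with "fx", "fy", "cx", "cy" (pixels), "position" and "rotation" of the camera in the world. Camera axes: x right, y down, z forward; pixel columns grow to the right and rows downward; lengths in m; the calibration is good to about 2 mm. A picture is of the moment at which its call begins: read the wrist's pose just before it. camera_info takes no time and is no camera call; for the wrist camera it gives the pose at the moment of the call.
- close_job(): hands the job in, once; it reports no verdict.
The state is a dict: "clock": time; "qpos": joint angles; "dq": joint speeds; "tau": joint torques, N m; "position": TCP position; "orientation": TCP orientation; "ft_force": force on the tool from outside, world axes, zero at the start; "moment": the same for the moment, N m; "grip_width": finger opening in m.
Only numpy, scipy, OpenCV 4.12 (cv2) and the standard library are available. Lean on these libraries where they do the work, as an engineer would, in place of code of your own. Each camera call takes 0.05 s, during which the arm holds its last target.

TASK

The phone back in the gluing jig has to be pressed while it cures. Pick up the bar with the longer head at its balance point, carry it level, and lay it with its head fully on the larger rubber pad and its rod down in the rail slot opposite, then let go; after that do the same with the shorter-headed bar on the smaller pad. Only then turn the long socket extension in the jig's tower clockwise until it stops, and leave everything else on the bench where it is.

Things in the scene. Friction and masses are not known exactly. Their poses are not given: they have to be found in the camera images.
- jig: Gluing jig fixed to the bench: dark steel plate 265 x 180 x 8 mm, a phone (74 x 160 mm, white back) in its middle, a slotted aluminium rail on one side and a tower (44 mm across, 78 mm tall, at x = -85 mm, y = 0) on the other. Origin: on the mat (3 mm above the bench) under the phone's centre; x points from phone to rail, y along the phone, z up.
- slot_a (a point): Centre of the floor of one open-topped rail slot, at jig x = +150, y = -48 mm: 26 mm wide, floor 33 mm and wall tops 49 mm above the mat; the rail is 12 mm thick. Each slot lies straight opposite a pad: a bar with its head on the pad and its rod in that slot lies level along the jig's x, foot beyond the rail.
- slot_b (a point): The same for the other slot, at jig x = +150, y = +48 mm.
- pad_big_top (a point): Centre of the top face of the larger black rubber pad on the phone: 56 mm along the jig's x by 60 mm along its y, top 20 mm above the mat. It lies at y = -48 or +48 mm on the jig (the two pads may be swapped). Axes as the jig's.
- pad_small_top (a point): Centre of the top face of the smaller rubber pad: 40 mm along the jig's x by 60 mm along its y, same height, on the other half of the phone. Axes as the jig's.
- bar_big: The weighted bar with the longer head: square steel rod 14 mm thick, a 40 x 40 mm head 36 mm long at one end and a 40 x 40 x 4 mm foot plate at the other (outer face 186 mm from the head's centre), about 0.75 kg. Lies loose on the mat on head and foot, rod axis 20 mm up. Origin: level with the underside, 85 mm from the head's centre; +x from head to foot, z up. Balances 45.7 mm from the head's centre, not at its middle.
- bar_big_head (a point): Centre of the underside of the longer-headed bar's head; axes as the bar's.
- bar_big_balance (a point): Balance point of the longer-headed bar, on the rod's axis; axes as the bar's.
- bar_small: The weighted bar with the shorter head: square steel rod 14 mm thick, a 40 x 40 mm head 20 mm long at one end and a 40 x 40 x 4 mm foot plate at the other (outer face 186 mm from the head's centre), about 0.57 kg. Lies loose on the mat on head and foot, rod axis 20 mm up. Origin: level with the underside, 85 mm from the head's centre; +x from head to foot, z up. Balances 61.2 mm from the head's centre, not at its middle.
- bar_small_head (a point): Centre of the underside of the shorter-headed bar's head; axes as the bar's.
- bar_small_balance (a point): Balance point of the shorter-headed bar, on the rod's axis; axes as the bar's.
- extension (a joint): Angle (rad) of the long socket extension that stays in the tower's deep bore, its socket on the nut at the bottom. Grows clockwise seen from above, stops at 1.40, starts between 0 and 0.25. Turns stiffly (about 0.1 N m), stays where it is left, and moves the jig's edge jaw against the phone.
- extension_grip (a point): Grip point of the extension: the centre of the flat steel cross bar on its top, 52 mm long, 12 mm thick, 20 mm tall, its top 130 mm above the mat. The point lies on the turning axis, 8 mm below the cross bar's top; its x axis runs along the cross bar and turns with it, z up.
- screw_pot: Bystander: small aluminium cup, 26 mm across, 22 mm tall, between the bars. Origin: centre of its underside.
- flux_jar: Bystander: white jar, 52 mm across, 40 mm tall, beyond the bars and jig. Origin: centre of its underside.
- spare_phone: Bystander: black phone, 70 x 145 x 9 mm, lying flat. Origin: centre of its underside.
- cleaner_tub: Bystander: white stepped tub, 72 mm across, 50 mm tall. Origin: centre of its underside.
- screwdriver: Bystander: screwdriver, 150 mm, lying on the mat. Origin: underside, near its middle.
- shield_plate: Bystander: small metal shield plate, 45 x 30 x 6 mm. Origin: centre of its underside.
Not all that is in view belongs to the job. Leave any green or yellow look-alike of the bar_big alone. Leave any orange look-alike of the bar_small alone.

How it is judged:
On the way, in this order (a step that is already met when the one before it is completed fails the run):
1. the longer-headed bar is lifted clear of the mat, level, held at its balance point (within 20 mm) (height (world z) of bar_big above 0.05 m and angle between bar_big's own z axis and vertical below 0.1 rad and contact force between the fingers and bar_big above 1 N and x of the grasp point in the frame of bar_big_balance between -0.02 and 0.02 m), for 0.2 s.
2. the longer-headed bar lies released with its head on the larger pad and its rod in the slot (x of bar_big_head in the frame of pad_big_top between -0.012 and 0.012 m and y of bar_big_head in the frame of pad_big_top between -0.012 and 0.012 m and z of bar_big_head in the frame of pad_big_top between -0.004 and 0.004 m and angle between bar_big's own z axis and vertical below 0.05 rad and angle between the x axis of bar_big and the x axis of jig, either way round below 0.08 rad and contact force between the fingers and bar_big below 0.2 N and linear speed of bar_big below 0.02 m/s), for 0.2 s.
3. the shorter-headed bar is lifted clear of the mat, level, held at its balance point (within 20 mm) (height (world z) of bar_small above 0.05 m and angle between bar_small's own z axis and vertical below 0.1 rad and contact force between the fingers and bar_small above 1 N and x of the grasp point in the frame of bar_small_balance between -0.02 and 0.02 m), for 0.2 s.
4. the shorter-headed bar lies released with its head on the smaller pad and its rod in the slot (x of bar_small_head in the frame of pad_small_top between -0.012 and 0.012 m and y of bar_small_head in the frame of pad_small_top between -0.012 and 0.012 m and z of bar_small_head in the frame of pad_small_top between -0.004 and 0.004 m and angle between bar_small's own z axis and vertical below 0.05 rad and angle between the x axis of bar_small and the x axis of jig, either way round below 0.08 rad and contact force between the fingers and bar_small below 0.2 N and linear speed of bar_small below 0.02 m/s), for 0.2 s.
5. the extension is turned clockwise to its stop (value of joint extension above 1.25 rad), for 0.2 s.
At the end, for the whole second after the job is handed in: Both bars lie released and at rest, level within 3 degrees and along the jig within 4.5 degrees, each head flat on its own pad (centre within 12 mm of the pad's centre both ways), rods in the slots; the extension is turned to beyond 1.25 rad (all of step 2 and all of step 4 and value of joint extension above 1.25 rad); the robot touches nothing.
It fails at once if a bar tips more than about 12 degrees out of level (angle between any of bar_big, bar_small's own z axis and vertical above 0.21 rad).
It fails at once if a bar is let go more than 20 mm above its pad ((height (world z) of bar_big_head above 0.043 m and contact force between the fingers and bar_big below 0.01 N) or (height (world z) of bar_small_head above 0.043 m and contact force between the fingers and bar_small below 0.01 N)).
It fails at once if a bystander is moved more than 25 mm (distance of any of screw_pot, flux_jar, spare_phone, cleaner_tub, screwdriver, shield_plate from where it was at the start of the episode above 0.025 m).
It also fails if it takes over 67 s, if anything falls off the work surface, if the arm or the gripper's body presses on something with over 40 N, if the wrist force passes 120 N, or if a joint passes its speed limit or range.

## Working session

There is one attempt and no reset: what is moved stays moved. The work goes in short steps, Python scripts to look and compute and a tool call to move; the robot and the scene stay as the last step left them, time stands still between calls to the robot, and variables do not carry over. Pictures are saved under pics/ and viewed, and the job is handed in when it is done.

Besides the shell and the picture viewer there is one more tool, called by a JSON object that holds its "fn" and its "kwargs". step_arm: Moves the arm, as the interface text tells. Its arguments: {"type":"object","properties":{"series":{"type":"array","items":{"type":"array","items":{"type":"array","items":{"type":"number"}}}}},"required":["series"]}

```bash
mkdir -p pics; ls; python3 - <<'E'
from plant import *
import cv2
s=state();print(s)
for n in ["scene","top"]:
    print(n,camera_info(n)); cv2.imwrite(f"pics/{n}0.png",grab_frame(n)[:,:,::-1])
E
```

```text
pics
{'clock': 0.0, 'qpos': array([-1.15583073e+00,  1.16483686e-01,  1.44224552e+00, -2.06317217e-05,
        1.58396916e+00, -3.78198914e-02]), 'dq': array([ 1.12030588e-04,  7.26575390e-05,  4.00709922e-04, -1.14465190e-03,
       -1.03511706e-03,  1.12644995e-03]), 'tau': array([-4.69290317e-03, -7.32010531e+01, -6.32497072e+01, -2.00450895e-04,
        6.25059867e-03,  5.67856034e-06]), 'position': array([ 0.29519755, -0.60683377,  0.23057597]), 'orientation': array([ 8.47782802e-01, -5.30343299e-01, -4.63081445e-04, -3.02186531e-04]), 'ft_force': array([-0.54841044,  0.59775798,  0.56015281]), 'moment': array([-0.04059359,  0.04055069,  0.0326953 ]), 'grip_width': 0.08538812011410286}
scene {'fx': 442.10379679707046, 'fy': 442.10379679707046, 'cx': 317.91862090930516, 'cy': 240.58787984981893, 'position': array([1.04782821, 0.16212088, 1.08536416]), 'rotation': array([ 0.52097866,  0.80776794, -0.22743108, -0.15610027])}
top {'fx': 542.9714575239833, 'fy': 542.9714575239833, 'cx': 320.98847219895106, 'cy': 244.69597591174806, 'position': array([ 0.30664439, -0.07069046,  1.569894  ]), 'rotation': array([-0.69865112,  0.71267256, -0.04866323,  0.04020351])}
```

View pics/top0.png

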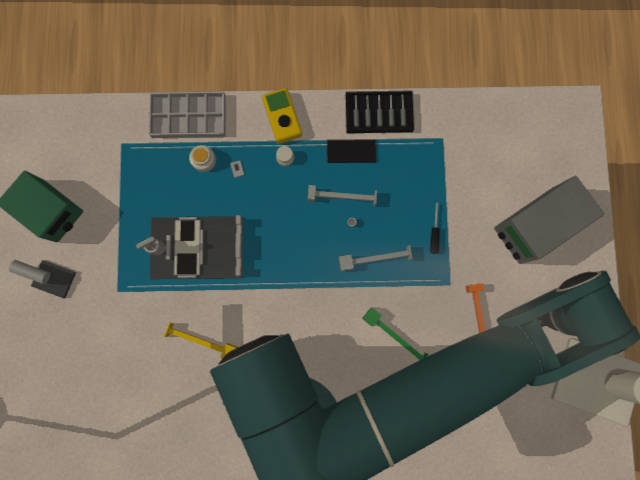

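View pics/scene0.png

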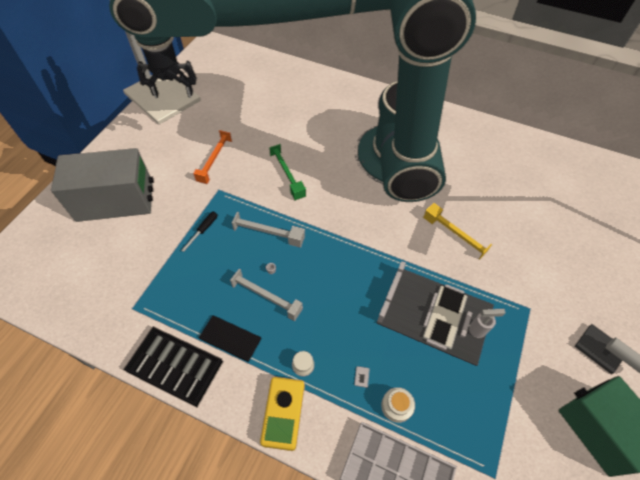

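Two bare steel bars lie on the mat: heads at (346,262) and (312,192) in top. The green, yellow and orange ones are look-alikes. I'll look at enlarged crops to measure.

```bash
cat > h.py <<'E'
import numpy as np, cv2
from plant import *
from scipy.spatial.transform import Rotation as R
def unproj(ci,u,v,z):
    d=R.from_quat(ci['rotation']).apply([(u-ci['cx'])/ci['fx'],(v-ci['cy'])/ci['fy'],1.])
    p=np.array(ci['position']); return p+d*(z-p[2])/d[2]
def proj(ci,P):
    c=R.from_quat(ci['rotation']).inv().apply(np.atleast_2d(P)-ci['position'])
    return np.c_[c[:,0]/c[:,2]*ci['fx']+ci['cx'],c[:,1]/c[:,2]*ci['fy']+ci['cy']]
def crop(im,u0,v0,w,h,s,fn):
    c=cv2.resize(im[v0:v0+h,u0:u0+w],None,fx=s,fy=s,interpolation=cv2.INTER_CUBIC)
    for k in range(0,w,10): cv2.putText(c,str(u0+k),(k*s,8),0,.3,(0,0,255),1) if k%20==0 else None; cv2.line(c,(k*s,10),(k*s,14),(0,0,255),1)
    for k in range(0,h,10): cv2.putText(c,str(v0+k),(0,k*s+4),0,.3,(0,0,255),1)
    cv2.imwrite(fn,c)
E
python3 - <<'E'
from h import *
im=cv2.imread('pics/top0.png')
crop(im,300,175,125,100,6,'pics/c1.png')
crop(im,130,200,125,95,6,'pics/c2.png')
im=cv2.imread('pics/scene0.png')
crop(im,215,200,110,125,5,'pics/c3.png')
crop(im,370,250,150,115,5,'pics/c4.png')
E
```

```text
(no output)
```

View pics/c1.png

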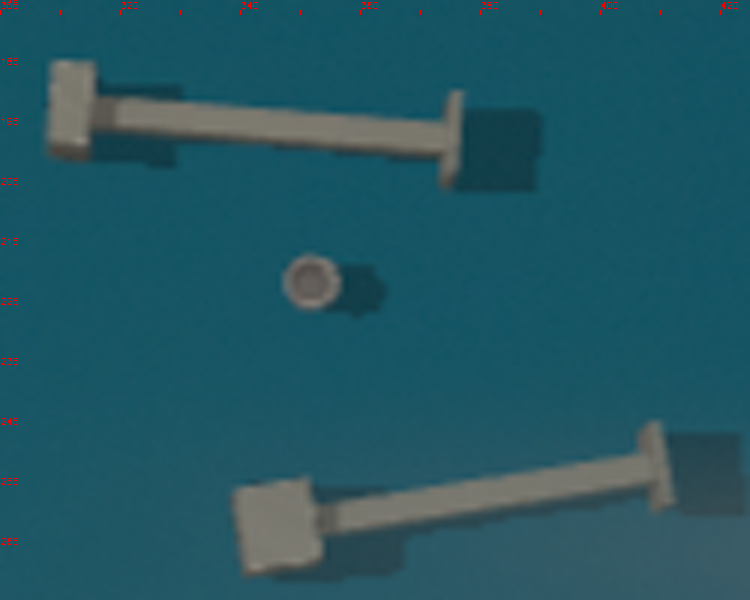

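View pics/c2.png

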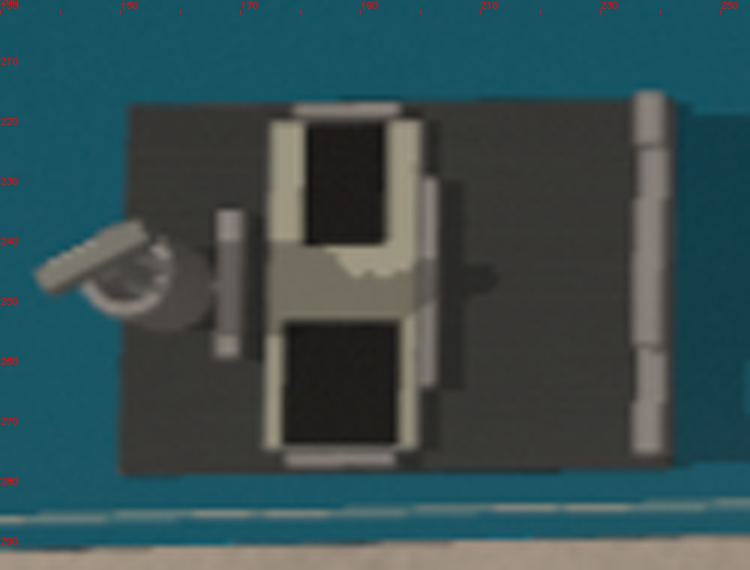

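View pics/c3.png

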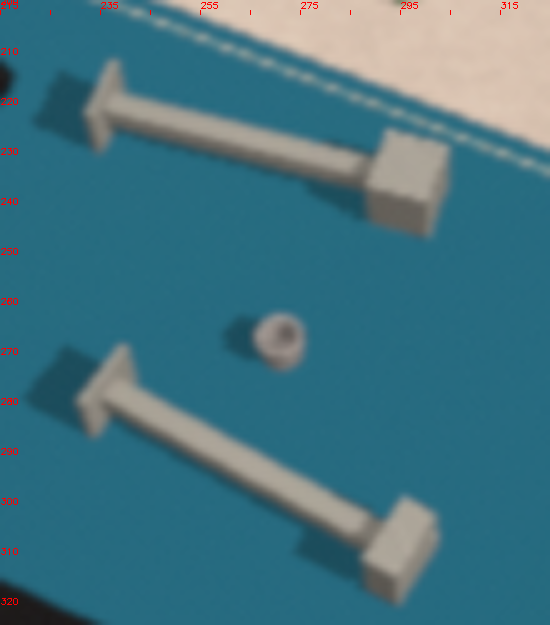

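View pics/c4.png

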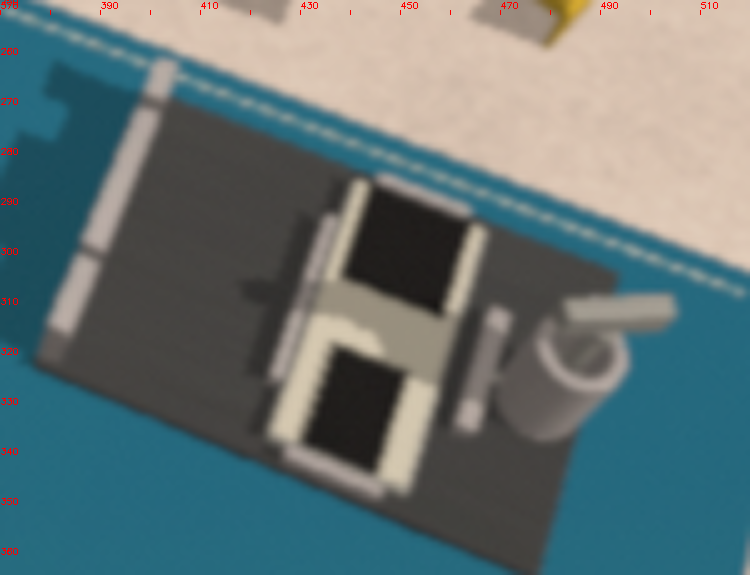

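```bash
cat > fit.py <<'E'
from h import *
from scipy.optimize import least_squares
T=camera_info('top');S=camera_info('scene')
def cv(p,u0,v0,s): p=np.array(p,float); return (p+.5)/s-.5+[u0,v0]
def fit(obs,x0,name,free=False):
    def res(q,full=False):
        c,s=np.cos(q[2]),np.sin(q[2]); r=[]
        for ci,loc,pix in obs:
            L=np.array(loc,float)/1000
            W=np.c_[q[0]+c*L[:,0]-s*L[:,1],q[1]+s*L[:,0]+c*L[:,1],L[:,2]+.003]
            r.append(proj(ci,W)-pix)
        return r if full else np.concatenate(r).ravel()
    o=least_squares(res,x0,loss='soft_l1')
    print(name,o.x.round(4),np.degrees(o.x[2]).round(2)); 
    for r in res(o.x,True): print(r.round(1).tolist())
    return o.x
bigT=([(-103,20,40),(-67,20,40),(-67,-20,40),(-103,-20,40),(101,20,40),(97,20,40),(101,-20,40),(97,-20,40)],cv([(233,488),(307,478),(323,563),(246,575),(660,421),(641,425),(674,506),(656,510)],300,175,6))
bigS=([(-103,-20,40),(-67,-20,40),(-67,20,40),(-103,20,40)],cv([(449,147),(388,128),(368,178),(435,195)],215,200,5))
smT=([(-95,20,40),(-75,20,40),(-75,-20,40),(-95,-20,40),(97,20,40),(101,20,40)],cv([(53,62),(97,62),(91,151),(48,146),(449,92),(463,92)],300,175,6))
smS=([(-95,-20,40),(-75,-20,40),(-75,20,40),(-95,20,40)],cv([(439,516),(404,497),(365,545),(400,563)],215,200,5))
jT=([(-20,78,20),(20,78,20),(20,18,20),(-20,18,20),(-28,-18,20),(28,-18,20),(28,-78,20),(-28,-78,20)],cv([(305,122),(386,122),(384,243),(303,243),(285,321),(401,321),(399,444),(281,443)],130,200,6))
jS=([(28,-78,20),(-28,-78,20),(-28,-18,20),(28,-18,20),(20,18,20),(-20,18,20),(-20,78,20),(20,78,20)],cv([(378,189),(466,219),(440,315),(345,281),(332,343),(407,372),(378,472),(303,446)],370,250,5))
for n,a,b,x0 in [('big',bigT,bigS,(.25,-.2,-1.57)),('small',smT,smS,(.4,-.1,-1.57)),('jig',jT,jS,(.3,.3,-1.57))]:
    fit([(T,*a)],x0,n+' T'); fit([(S,*b)],x0,n+' S'); fit([(T,*a),(S,*b)],x0,n+' TS')
e=cv([(93,257),(44,283),(144,231)],130,200,6)
E=[unproj(T,u,v,.133) for u,v in e]; print('ext',E[0],E[2]-E[1],np.degrees(np.arctan2(*(E[2]-E[1])[1::-1])))
for n,(u,v) in dict(pot=(352,222),jar=(285,155),rail_t=(238.5,215.5),rail_b=(238,275)).items(): print(n,unproj(T,u,v,.03))
E
python3 fit.py
```

```text
big T [ 0.4598 -0.2437 -1.433 ] -82.1
[[-0.2, 0.4], [-0.0, 0.1], [-0.4, -0.2], [-0.1, -0.2], [-0.5, 0.4], [1.2, -0.1], [-0.4, 0.0], [1.2, -0.4]]
big S [ 0.4592 -0.2399 -1.4041] -80.45
[[0.2, -1.4], [0.2, -0.4], [0.2, 1.1], [-0.8, 0.5]]
big TS [ 0.4592 -0.2424 -1.4277] -81.8
[[-0.7, 0.8], [-0.5, 0.4], [-0.8, 0.2], [-0.5, 0.3], [-1.0, 0.4], [0.7, -0.0], [-0.8, 0.1], [0.8, -0.3]]
[[-0.6, -1.0], [-0.6, -0.2], [-0.9, 1.2], [-2.0, 0.8]]
small T [ 0.6443 -0.1516 -1.6614] -95.19
[[0.1, 0.2], [-0.3, 0.7], [-0.3, -0.5], [-0.1, -0.2], [0.8, -0.1], [-0.2, 0.0]]
small S [ 0.6365 -0.1471 -1.7143] -98.22
[[0.2, -1.4], [0.7, -1.5], [-0.3, 1.1], [-0.7, 1.5]]
small TS [ 0.6434 -0.1498 -1.6558] -94.87
[[-0.5, 0.7], [-0.9, 1.1], [-0.8, -0.1], [-0.6, 0.3], [0.1, 0.1], [-0.8, 0.1]]
[[-1.1, -1.5], [-0.8, -1.2], [-1.1, 1.8], [-1.3, 1.9]]
jig T [ 0.504   0.2931 -1.579 ] -90.47
[[-0.1, -0.2], [0.3, -0.3], [0.3, 0.2], [-0.2, 0.3], [-0.3, -0.2], [0.0, -0.4], [0.0, 0.1], [-0.0, 0.5]]
jig S [ 0.5039  0.2972 -1.5643] -89.63
[[-2.1, -1.3], [0.9, 0.5], [0.5, 0.6], [-1.5, -0.8], [0.3, -0.2], [0.5, 0.0], [0.2, 1.0], [-0.4, -0.2]]
jig TS [ 0.5041  0.2953 -1.5661] -89.73
[[-1.2, -0.1], [-0.8, -0.4], [-0.6, 0.1], [-1.1, 0.4], [-1.0, -0.0], [-0.6, -0.5], [-0.4, -0.1], [-0.5, 0.6]]
[[-2.7, -1.5], [0.2, 0.3], [-0.2, 0.4], [-2.2, -1.0], [-0.4, -0.4], [-0.2, -0.2], [-0.6, 0.7], [-1.2, -0.4]]
ext [0.50322271 0.37788789 0.133     ] [ 0.02241475 -0.04370571  0.        ] -62.84869043256883
pot [ 0.56520939 -0.18168131  0.03      ]
jar [0.76690102 0.00841524 0.03      ]
rail_t [0.59024479 0.14412061 0.03      ]
rail_b [0.41910556 0.14579231 0.03      ]
```

```bash
cat >> h.py <<'E'
def goto(x,y,z,yaw):
    s=state(); r0=R.from_quat(s['orientation']); p0=s['position']
    r1=R.from_matrix(np.c_[[np.cos(np.radians(yaw)),np.sin(np.radians(yaw)),0],[np.sin(np.radians(yaw)),-np.cos(np.radians(yaw)),0],[0,0,-1]])
    print('clock',round(s['clock'],2),'pos',p0.round(4),'yaw',np.degrees(np.arctan2(*r0.as_matrix()[1::-1,0])).round(2),'F',s['ft_force'].round(1),'w',round(s['grip_width'],4))
    print('rot',np.degrees((r0.inv()*r1).as_rotvec()).round(2),'shift',r0.inv().apply(np.array([x,y,z])-p0).round(4))
E
python3 - <<'E'
from h import *
w=camera_info('wrist');s=state()
r=R.from_quat(s['orientation']);print(r.inv().apply(w['position']-s['position']),(r.inv()*R.from_quat(w['rotation'])).as_matrix().round(3),w['fx'])
goto(.4544,-.2048,.2,7.9)
E
```

```text
[ 0.00151063 -0.07116452 -0.1436607 ] [[ 1.    -0.002  0.   ]
 [ 0.001  0.96   0.279]
 [-0.    -0.279  0.96 ]] 382.1196825408098
clock 0.1 pos [ 0.2952 -0.6068  0.2306] yaw -64.06 F [ 0.4 -0.4 -0.6] w 0.0854
rot [-4.000e-02  5.000e-02 -7.196e+01] shift [-0.2919 -0.319   0.0309]
```

{"fn": "step_arm", "kwargs": {"series": [[[0, 0, -72, -0.292, -0.319, 0.031, 1], [0, 0, -72, -0.292, -0.319, 0.031, 1], [0, 0, -72, -0.292, -0.319, 0.031, 1], [0, 0, -72, -0.292, -0.319, 0.031, 1], [0, 0, -72, -0.292, -0.319, 0.031, 1], [0, 0, -72, -0.292, -0.319, 0.031, 1], [0, 0, -72, -0.292, -0.319, 0.031, 1], [0, 0, -72, -0.292, -0.319, 0.031, 1]]]}}

```text
clock: 1.1
position: [0.4552, -0.2017, 0.1999]
orientation: [0.997, 0.072, -0.0, -0.0]
ft_force: [0.4, 0.1, 0.2]
grip_width: 0.0853
```

```bash
python3 - <<'E'
from h import *
goto(.4544,-.2048,.1,7.9)
w=camera_info('wrist');np.save('w1.npy',w,allow_pickle=True)
cv2.imwrite('pics/w1.png',grab_frame('wrist')[:,:,::-1])
for n,l in dict(hd=(-85,0,40),ft=(99,0,40),bal=(-39.3,0,27)).items():
    a=-1.433;l=np.array(l)/1000
    print(n,proj(w,[.4598+np.cos(a)*l[0],-.2437+np.sin(a)*l[0],l[2]+.003]).round(0))
E
```

```text
clock 1.1 pos [ 0.4552 -0.2017  0.1999] yaw 8.31 F [0.4 0.1 0.2] w 0.0853
rot [-0.04  0.01  0.41] shift [-0.0013  0.0031  0.0999]
hd [[317. 170.]]
ft [[316. 375.]]
bal [[317. 224.]]
```

View pics/w1.png

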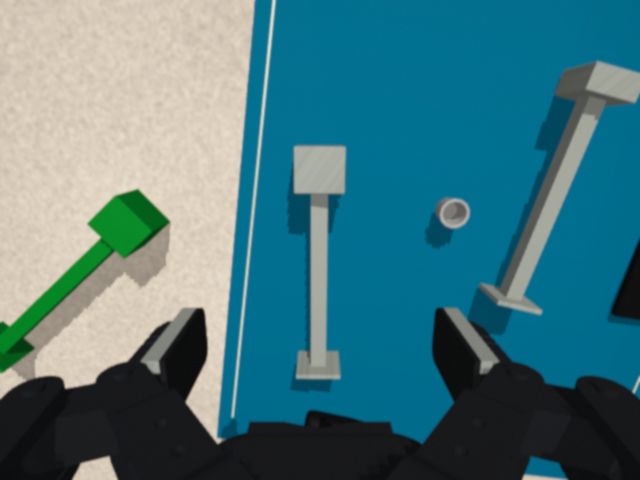

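Longer-headed bar confirmed: steel head at (320,169), 51 px long/wide, against the small bar's thin head at (600,80); green one at the left is the look-alike. Projection agrees within ~2 px. Descending.

{"fn": "step_arm", "kwargs": {"series": [[[0, 0, 0.4, -0.001, 0.003, 0.06, 1], [0, 0, 0.4, -0.001, 0.003, 0.12, 1], [0, 0, 0.4, -0.001, 0.003, 0.165, 1], [0, 0, 0.4, -0.001, 0.003, 0.19, 1], [0, 0, 0.4, -0.001, 0.003, 0.19, 1]]]}}

```text
clock: 1.78
position: [0.4524, -0.2084, 0.0086]
orientation: [0.998, 0.065, -0.002, -0.001]
ft_force: [0.3, 0.7, 0.5]
grip_width: 0.0852
```

```bash
python3 - <<'E'
from h import *
goto(.4544,-.2048,.01,7.9)
cv2.imwrite('pics/w2.png',grab_frame('wrist')[:,:,::-1])
E
```

```text
clock 1.77 pos [ 0.4524 -0.2084  0.0086] yaw 7.42 F [0.3 0.7 0.5] w 0.0852
rot [-0.11  0.17 -0.48] shift [ 0.0024 -0.0033 -0.0014]
```

View pics/w2.png

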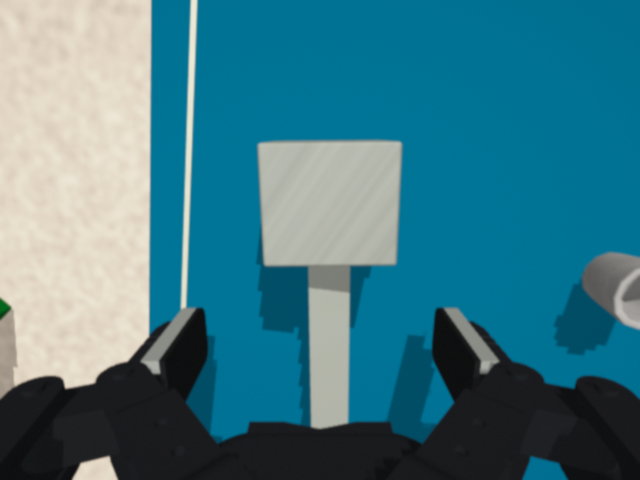

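Straddling the rod (rod at u≈329, head front edge v≈265). Small correction, then close.

{"fn": "step_arm", "kwargs": {"series": [[[0, 0, -0.4, 0.002, -0.003, 0, 1], [0, 0, -0.4, 0.002, -0.003, 0, 0], [0, 0, -0.4, 0.002, -0.003, 0, 0], [0, 0, -0.4, 0.002, -0.003, 0, 0], [0, 0, -0.4, 0.002, -0.003, 0, 0], [0, 0, -0.4, 0.002, -0.003, 0, 0], [0, 0, -0.4, 0.002, -0.003, 0, 0]]]}}

```text
clock: 2.7
position: [0.4554, -0.2048, 0.0106]
orientation: [0.998, 0.069, -0.0, 0.0]
ft_force: [-3.8, 1.4, 5.0]
grip_width: 0.0127
```

```bash
python3 - <<'E'
from h import *
goto(.4544,-.2048,.01,7.9)
w=camera_info('wrist')
cv2.imwrite('pics/w3.png',grab_frame('wrist')[:,:,::-1])
E
```

```text
clock 2.7 pos [ 0.4554 -0.2048  0.0106] yaw 7.94 F [-3.8  1.4  5. ] w 0.0127
rot [0.   0.   0.04] shift [-0.001  -0.0001  0.0006]
```

View pics/w3.png

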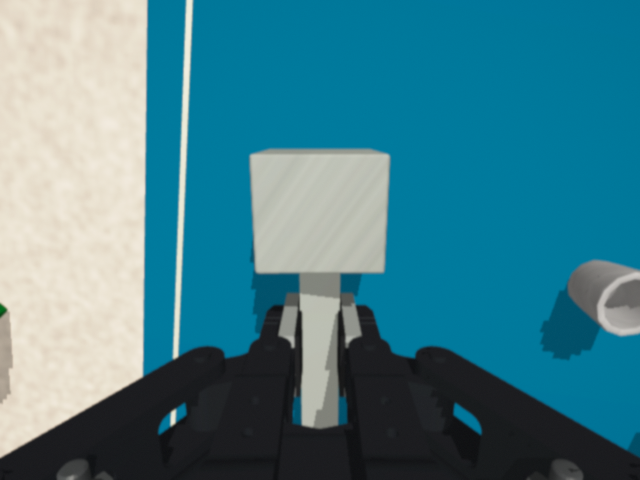

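```bash
python3 - <<'E'
from h import *
w=camera_info('wrist');s=state()
r=R.from_quat(s['orientation'])
for v in (158,272): print(r.inv().apply(unproj(w,319.5,v,.043)-s['position']).round(4))
E
```

```text
[ 0.0009 -0.0629 -0.0324]
[ 0.0008 -0.0284 -0.0324]
```

{"fn": "step_arm", "kwargs": {"series": [[[0, 0, 0, 0, 0, -0.01, 0], [0, 0, 0, 0, 0, -0.03, 0], [0, 0, 0, 0, 0, -0.06, 0], [0, 0, 0, 0, 0, -0.09, 0], [0, 0, 0, 0, 0, -0.11, 0], [0, 0, 0, 0, 0, -0.11, 0], [0, 0, 0, 0, 0, -0.11, 0], [0, 0, 0, 0, 0, -0.11, 0]]]}}

```text
clock: 3.75
position: [0.455, -0.2045, 0.119]
orientation: [0.998, 0.069, -0.001, -0.001]
ft_force: [0.2, 0.2, -8.2]
grip_width: 0.0124
```

```bash
python3 - <<'E'
from h import *
goto(.454,-.205,.12,7.9)
w=camera_info('wrist')
cv2.imwrite('pics/w4.png',grab_frame('wrist')[:,:,::-1])
cv2.imwrite('pics/s4.png',grab_frame('scene')[:,:,::-1])
E
```

```text
clock 3.75 pos [ 0.455  -0.2045  0.119 ] yaw 7.94 F [ 0.2  0.2 -8.2] w 0.0124
rot [-0.07  0.09  0.04] shift [-0.001   0.0004 -0.001 ]
```

View pics/w4.png

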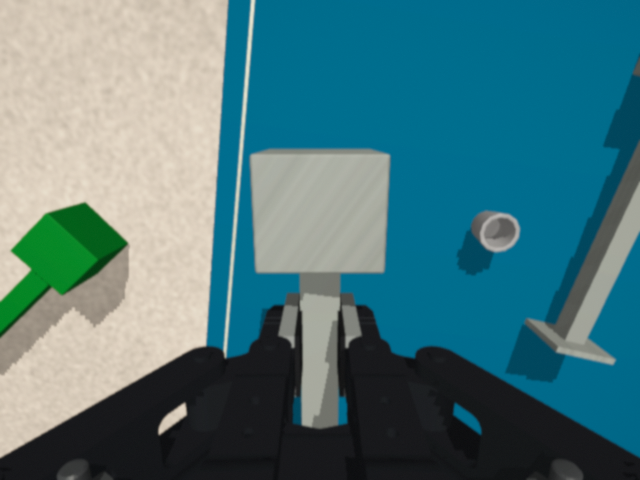

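View pics/s4.png

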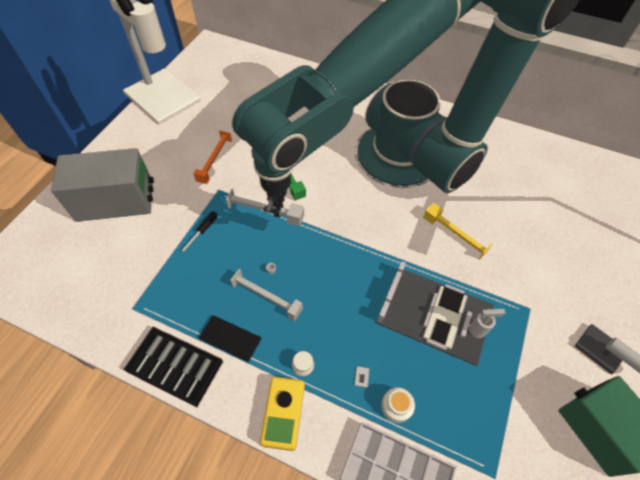

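Bar held level at its balance point (head centre 45.7 mm ahead of the grasp, head edges unchanged in the wrist view). Carrying it over the larger pad.

```bash
python3 - <<'E'
from h import *
goto(.4556,.2478,.12,-.4)
E
```

```text
clock 3.85 pos [ 0.4551 -0.2046  0.1194] yaw 7.94 F [ 0.6 -0.5 -8.7] w 0.0125
rot [-0.04  0.07  8.34] shift [ 6.30e-02 -4.48e-01 -3.00e-04]
```

{"fn": "step_arm", "kwargs": {"series": [[[0, 0, 1, 0.004, -0.03, 0, 0], [0, 0, 2, 0.011, -0.08, 0, 0], [0, 0, 3, 0.019, -0.135, 0, 0], [0, 0, 4, 0.027, -0.19, 0, 0], [0, 0, 5, 0.034, -0.245, 0, 0], [0, 0, 6, 0.042, -0.3, 0, 0], [0, 0, 7, 0.05, -0.355, 0, 0], [0, 0, 7.5, 0.057, -0.405, 0, 0]]]}}

```text
clock: 4.85
position: [0.4555, 0.2062, 0.1201]
orientation: [1.0, 0.004, 0.0, 0.0]
ft_force: [1.1, -0.1, -7.2]
grip_width: 0.0128
```

```bash
python3 - <<'E'
from h import *
goto(.4556,.2478,.12,-.4)
E
```

```text
clock 4.85 pos [0.4555 0.2062 0.1201] yaw 0.45 F [ 1.1 -0.1 -7.2] w 0.0128
rot [ 0.   -0.    0.85] shift [ 0.0004 -0.0416  0.0001]
```

{"fn": "step_arm", "kwargs": {"series": [[[0, 0, 0.5, 0, -0.025, 0, 0], [0, 0, 0.9, 0, -0.041, 0, 0], [0, 0, 0.9, 0, -0.041, 0, 0], [0, 0, 0.9, 0, -0.041, 0, 0]]]}}

```text
clock: 5.35
position: [0.4557, 0.2445, 0.1202]
orientation: [1.0, -0.004, -0.0, 0.0]
ft_force: [0.1, 0.6, -8.8]
grip_width: 0.0125
```

```bash
python3 - <<'E'
from h import *
goto(.4556,.2478,.12,-.4)
w=camera_info('wrist');print({k:v for k,v in w.items()})
cv2.imwrite('pics/w5.png',grab_frame('wrist')[:,:,::-1])
cv2.imwrite('pics/t5.png',grab_frame('top')[:,:,::-1])
crop(cv2.imread('pics/t5.png'),130,200,125,95,6,'pics/t5c.png')
E
```

```text
clock 5.35 pos [0.4557 0.2445 0.1202] yaw -0.49 F [ 0.1  0.6 -8.8] w 0.0125
rot [ 0.02  0.01 -0.09] shift [-0.0001 -0.0033  0.0002]
{'fx': 382.1196825408098, 'fy': 382.1196825408098, 'cx': 319.46405591251073, 'cy': 244.99882453527056, 'position': array([0.45736997, 0.31411165, 0.26378714]), 'rotation': array([ 9.89992428e-01, -4.91983195e-03, -8.05278671e-04,  1.41032403e-01])}
```

View pics/w5.png

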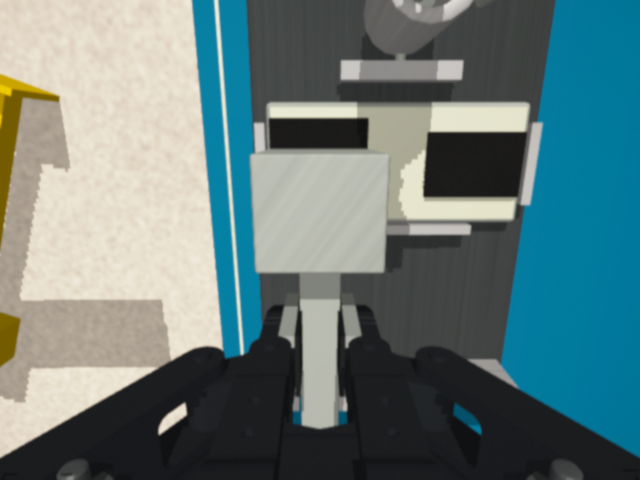

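View pics/t5c.png

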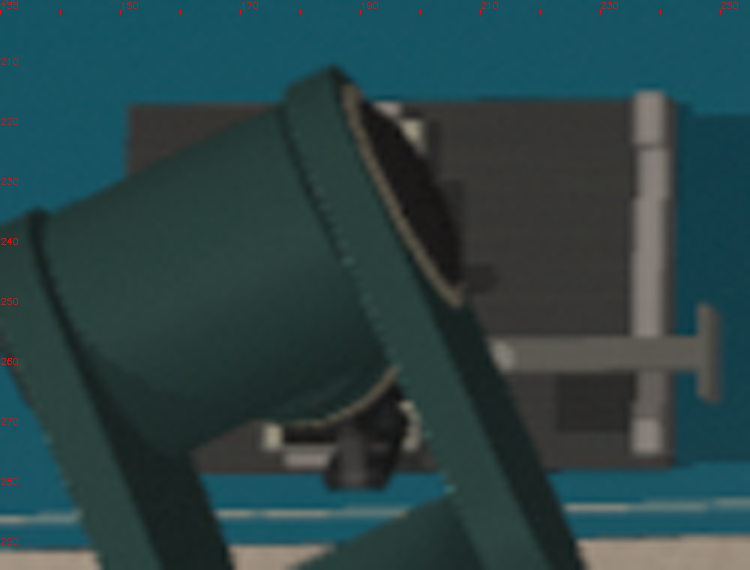

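```bash
python3 - <<'E'
from h import *
from scipy.optimize import least_squares
w=camera_info('wrist')
loc=np.array([(-28,-78,20),(-28,-18,20),(-20,18,20),(-20,78,20),(20,78,20),(20,18,20)])/1000
pix=np.array([(269,119),(368,118),(425.5,132),(526,132.5),(522,197),(424,197)])
def f(q):
    c,s=np.cos(q[2]),np.sin(q[2])
    return (proj(w,np.c_[q[0]+c*loc[:,0]-s*loc[:,1],q[1]+s*loc[:,0]+c*loc[:,1],loc[:,2]+.003])-pix).ravel()
o=least_squares(f,(.504,.293,-1.57),loss='soft_l1');print(o.x,np.degrees(o.x[2]),f(o.x).reshape(-1,2).round(1).tolist())
im=cv2.imread('pics/w5.png');crop(im,240,80,320,160,2,'pics/w5c.png')
E
```

```text
[ 0.50483218  0.2946195  -1.57457803] -90.21667545069232 [[-0.6, 0.1], [0.5, 0.4], [2.2, -0.1], [1.0, -1.3], [-4.1, 0.0], [-0.9, 0.7]]
```

View pics/w5c.png

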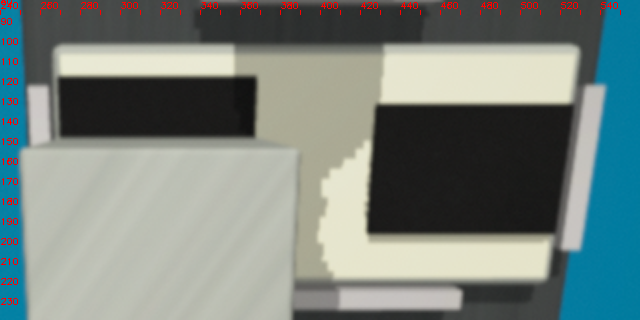

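{"fn": "step_arm", "kwargs": {"series": [[[0, 0, 0, 0, -0.001, 0.025, 0], [0, 0, 0, 0, -0.001, 0.05, 0], [0, 0, 0, 0, -0.001, 0.07, 0], [0, 0, 0, 0, -0.001, 0.075, 0], [0, 0, 0, 0, -0.001, 0.075, 0], [0, 0, 0, 0, -0.001, 0.075, 0]]]}}

```text
clock: 6.2
position: [0.4561, 0.2465, 0.0463]
orientation: [1.0, -0.004, 0.001, -0.0]
ft_force: [0.9, -0.5, -8.1]
grip_width: 0.0125
```

```bash
python3 - <<'E'
from h import *
goto(.4562,.2486,.032,-.35)
cv2.imwrite('pics/s6.png',grab_frame('scene')[:,:,::-1])
cv2.imwrite('pics/w6.png',grab_frame('wrist')[:,:,::-1])
crop(cv2.imread('pics/s6.png'),340,230,170,130,4,'pics/s6c.png')
E
```

```text
clock 6.2 pos [0.4561 0.2465 0.0463] yaw -0.46 F [ 0.9 -0.5 -8.1] w 0.0125
rot [-0.04 -0.07 -0.11] shift [ 0.0001 -0.0021  0.0143]
```

View pics/s6c.png

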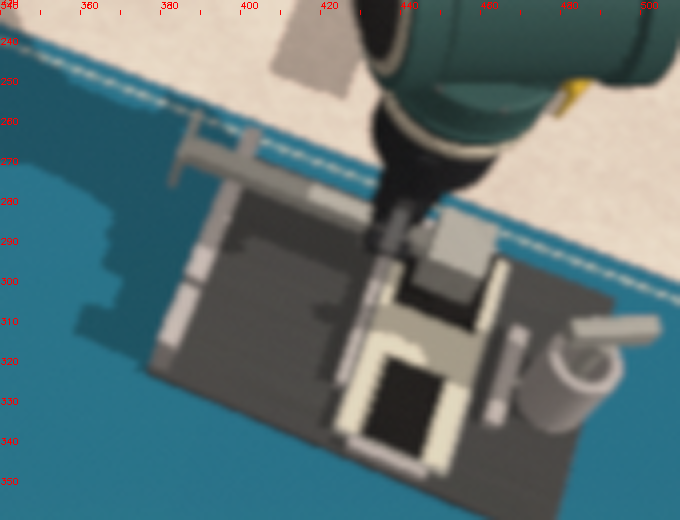

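View pics/w6.png

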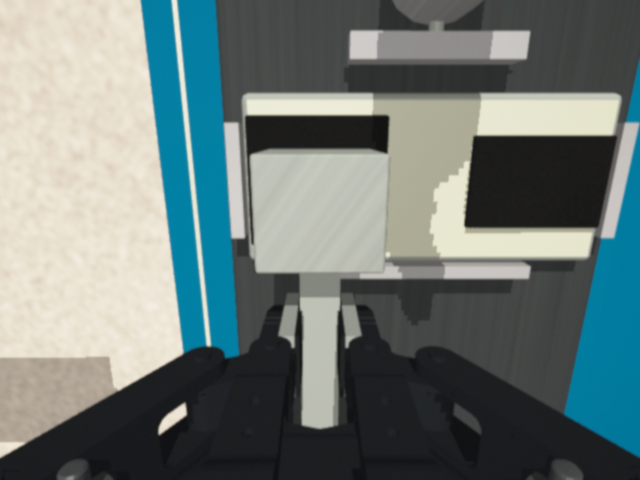

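{"fn": "step_arm", "kwargs": {"series": [[[0, 0, 0, 0, -0.002, 0.005, 0], [0, 0, 0, 0, -0.002, 0.01, 0], [0, 0, 0, 0, -0.002, 0.013, 0], [0, 0, 0, 0, -0.002, 0.0145, 0], [0, 0, 0, 0, -0.002, 0.0145, 0], [0, 0, 0, 0, -0.002, 0.0145, 0]]]}}

```text
clock: 7.05
position: [0.4557, 0.2483, 0.0309]
orientation: [1.0, -0.004, 0.0, -0.0]
ft_force: [0.2, 0.8, -8.5]
grip_width: 0.0126
```

```bash
python3 - <<'E'
from h import *
goto(.4562,.2486,.0306,-.35)
E
```

```text
clock 7.05 pos [0.4557 0.2483 0.0309] yaw -0.46 F [ 0.2  0.8 -8.5] w 0.0126
rot [-0.   -0.01 -0.11] shift [ 0.0005 -0.0003  0.0003]
```

{"fn": "step_arm", "kwargs": {"series": [[[0, 0, 0, 0, 0, 0.001, 0], [0, 0, 0, 0, 0, 0.0015, 0], [0, 0, 0, 0, 0, 0.0015, 0]]]}}

```text
clock: 7.42
position: [0.4558, 0.2483, 0.0306]
orientation: [1.0, -0.004, 0.0, -0.0]
ft_force: [-8.6, -4.1, 8.9]
grip_width: 0.0127
```

Landed (vertical force flipped from −8.5 to +9 N). Releasing.

{"fn": "step_arm", "kwargs": {"series": [[[0, 0, 0, 0, 0, 0.0, 0.5], [0, 0, 0, 0, 0, 0, 0.5], [0, 0, 0, 0, 0, 0, 0.5], [0, 0, 0, 0, 0, 0, 0.5], [0, 0, 0, 0, 0, -0.03, 0.5], [0, 0, 0, 0, 0, -0.08, 0.5], [0, 0, 0, 0, 0, -0.13, 0.5], [0, 0, 0, 0, 0, -0.13, 0.5]]]}}

```text
clock: 8.43
position: [0.457, 0.2489, 0.1636]
orientation: [1.0, -0.004, 0.003, -0.001]
ft_force: [-0.5, -1.2, -0.5]
grip_width: 0.0425
```

```bash
python3 - <<'E'
from h import *
goto(.6,-.1,.2,-5.2)
cv2.imwrite('pics/w7.png',grab_frame('wrist')[:,:,::-1])
E
```

```text
clock 8.43 pos [0.457  0.2489 0.1636] yaw -0.46 F [-0.5 -1.2 -0.5] w 0.0425
rot [-0.18 -0.32  4.74] shift [ 0.146   0.3477 -0.0366]
```

View pics/w7.png

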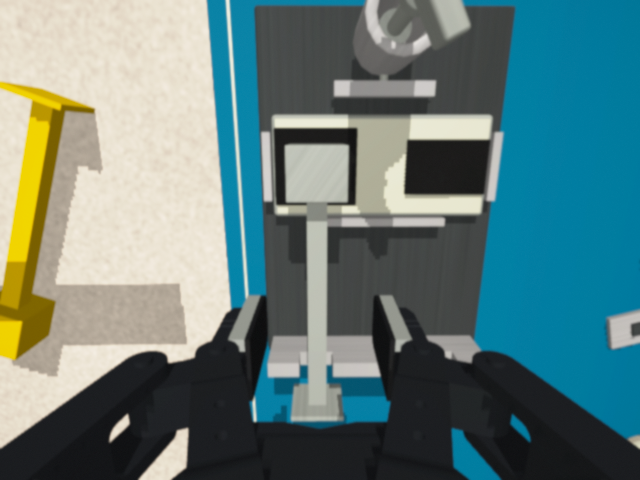

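```bash
python3 - <<'E'
from h import *
w=camera_info('wrist')
P=np.array([unproj(w,u,v,.063) for u,v in [(285,146),(348,143),(350,200),(287,203)]]);print(P.round(4).tolist(),P.mean(0))
P=np.array([unproj(w,u,v,.023) for u,v in [(275,128),(356,128)]]);print(P)
goto(.6465,-.1279,.2,-5.2)
E
```

```text
[[0.437, 0.3114, 0.063], [0.4756, 0.3128, 0.063], [0.4772, 0.2777, 0.063], [0.437, 0.2762, 0.063]] [0.45669942 0.29451265 0.063     ]
[[0.4269676  0.32266251 0.023     ]
 [0.48407149 0.32212451 0.023     ]]
clock 8.47 pos [0.4562 0.2486 0.1609] yaw -0.46 F [ 0.3 -0.4 -1.6] w 0.0425
rot [-0.08 -0.15  4.74] shift [ 0.1934  0.3749 -0.0391]
```

Head centre (0.4567, 0.2945) against pad centre (0.4555, 0.2944): good. On to the shorter-headed bar.

{"fn": "step_arm", "kwargs": {"series": [[[0, 0, 1, 0.02, 0.03, -0.02, 1], [0, 0, 4.7, 0.193, 0.375, -0.039, 1], [0, 0, 4.7, 0.193, 0.375, -0.039, 1], [0, 0, 4.7, 0.193, 0.375, -0.039, 1], [0, 0, 4.7, 0.193, 0.375, -0.039, 1], [0, 0, 4.7, 0.193, 0.375, -0.039, 1], [0, 0, 4.7, 0.193, 0.375, -0.039, 1], [0, 0, 4.7, 0.193, 0.375, -0.039, 1]]]}}

```text
clock: 9.48
position: [0.646, -0.1314, 0.196]
orientation: [0.999, -0.046, -0.001, -0.0]
ft_force: [-0.5, 0.5, 0.2]
grip_width: 0.0855
```

{"fn": "step_arm", "kwargs": {"series": [[[0, 0, 0, 0, 0, 0, 1], [0, 0, 0, 0, 0, 0, 1]]]}}

```text
clock: 9.72
position: [0.6452, -0.127, 0.1978]
orientation: [0.999, -0.044, -0.0, -0.0]
ft_force: [-0.2, 0.1, 1.0]
grip_width: 0.0854
```

```bash
python3 - <<'E'
from h import *
goto(.6465,-.1279,.01,-5.2)
w=camera_info('wrist')
cv2.imwrite('pics/w8.png',grab_frame('wrist')[:,:,::-1])
for n,l in dict(hd=(-85,0,40),ft=(97,0,40),pot=None).items():
    if l is None: continue
    a=np.radians(-95.19);l=np.array(l)/1000
    print(n,proj(w,[.6443+np.cos(a)*l[0],-.1516+np.sin(a)*l[0],l[2]+.003]).round(0))
E
```

```text
clock 9.72 pos [ 0.6452 -0.127   0.1978] yaw -5.1 F [-0.2  0.1  1. ] w 0.0854
rot [-0.02  0.04  0.1 ] shift [0.0015 0.0008 0.1878]
hd [[320. 147.]]
ft [[320. 358.]]
```

View pics/w8.png

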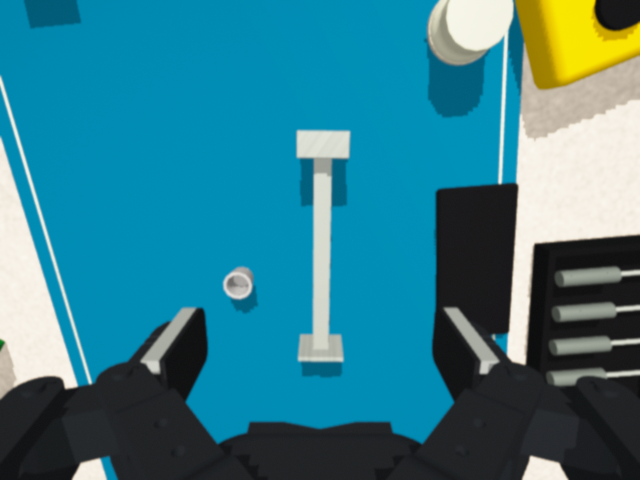

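Shorter head at (323,145), its thin profile (27×53 px) confirming it; foot at (321,350); within 3 px of the prediction. Descending.

{"fn": "step_arm", "kwargs": {"series": [[[0, 0, 0.5, 0.003, 0, 0.06, 1], [0, 0, 0.5, 0.003, 0, 0.12, 1], [0, 0, 0.5, 0.003, 0, 0.165, 1], [0, 0, 0.5, 0.003, 0, 0.187, 1], [0, 0, 0.5, 0.003, 0, 0.187, 1], [0, 0, 0.5, 0.003, 0, 0.187, 1]]]}}

```text
clock: 10.52
position: [0.6497, -0.1285, 0.0136]
orientation: [0.999, -0.049, 0.001, 0.0]
ft_force: [0.7, 0.4, 0.4]
grip_width: 0.0857
```

```bash
python3 - <<'E'
from h import *
goto(.648,-.1279,.01,-5.6)
cv2.imwrite('pics/w9.png',grab_frame('wrist')[:,:,::-1])
E
```

```text
clock 10.53 pos [ 0.6497 -0.1285  0.0136] yaw -5.64 F [0.7 0.4 0.4] w 0.0857
rot [ 0.02 -0.16 -0.04] shift [-0.0018 -0.0005  0.0036]
```

View pics/w9.png

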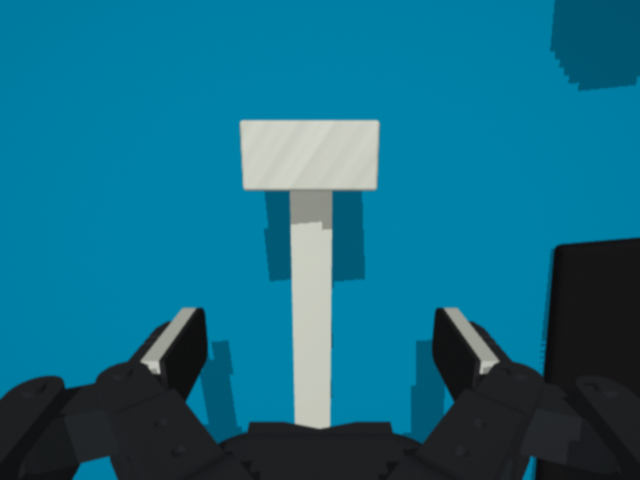

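{"fn": "step_arm", "kwargs": {"series": [[[0, 0, 0, -0.002, 0, 0.003, 1], [0, 0, 0, -0.002, 0, 0.003, 0], [0, 0, 0, -0.002, 0, 0.003, 0], [0, 0, 0, -0.002, 0, 0.003, 0], [0, 0, 0, -0.002, 0, 0.003, 0], [0, 0, 0, -0.002, 0, 0.003, 0], [0, 0, 0, -0.002, 0, 0.003, 0]]]}}

```text
clock: 11.45
position: [0.6468, -0.1284, 0.0085]
orientation: [0.999, -0.049, 0.0, 0.0]
ft_force: [1.0, -1.0, 2.4]
grip_width: 0.0128
```

```bash
python3 - <<'E'
from h import *
goto(.648,-.1279,.01,-5.6)
cv2.imwrite('pics/w10.png',grab_frame('wrist')[:,:,::-1])
E
```

```text
clock 11.45 pos [ 0.6468 -0.1284  0.0085] yaw -5.65 F [ 1.  -1.   2.4] w 0.0128
rot [ 0.   -0.03 -0.05] shift [ 0.0011 -0.0006 -0.0015]
```

View pics/w10.png

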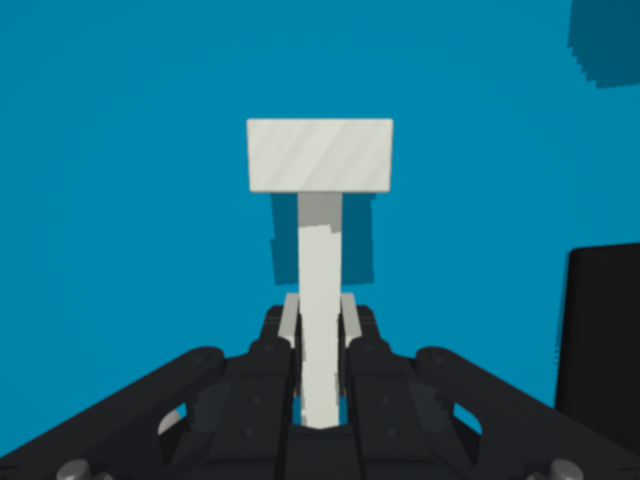

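Gripped (12.8 mm). Head spans v 119–192, edges square. Measuring the head offset and lifting.

```bash
python3 - <<'E'
from h import *
w=camera_info('wrist');s=state()
r=R.from_quat(s['orientation'])
for v in (120,192): print(r.inv().apply(unproj(w,320,v,.043)-s['position']).round(4))
E
```

```text
[ 0.0013 -0.0733 -0.0345]
[ 0.0013 -0.0537 -0.0345]
```

{"fn": "step_arm", "kwargs": {"series": [[[0, 0, 0, 0, 0, -0.01, 0], [0, 0, 0, 0, 0, -0.03, 0], [0, 0, 0, 0, 0, -0.06, 0], [0, 0, 0, 0, 0, -0.09, 0], [0, 0, 0, 0, 0, -0.112, 0], [0, 0, 0, 0, 0, -0.112, 0], [0, 0, 0, 0, 0, -0.112, 0], [0, 0, 0, 0, 0, -0.112, 0]]]}}

```text
clock: 12.5
position: [0.6461, -0.1282, 0.1188]
orientation: [0.999, -0.049, -0.001, -0.0]
ft_force: [0.1, 0.6, -4.9]
grip_width: 0.0127
```

```bash
python3 - <<'E'
from h import *
goto(.5523,.232,.12,-.4)
cv2.imwrite('pics/w11.png',grab_frame('wrist')[:,:,::-1])
E
```

```text
clock 12.5 pos [ 0.6461 -0.1282  0.1188] yaw -5.66 F [ 0.1  0.6 -4.9] w 0.0127
rot [-0.02  0.12 -5.26] shift [-0.1288 -0.3492 -0.0009]
```

View pics/w11.png

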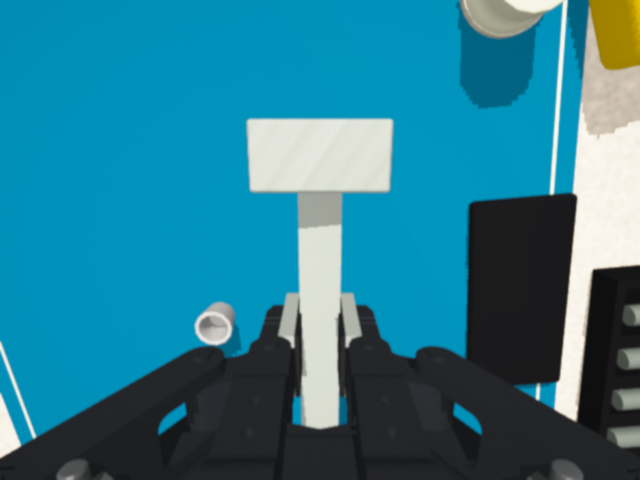

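Still level, head unchanged in view. Carrying.

{"fn": "step_arm", "kwargs": {"series": [[[0, 0, -0.5, -0.011, -0.03, 0, 0], [0, 0, -1.2, -0.03, -0.08, 0, 0], [0, 0, -2, -0.05, -0.135, 0, 0], [0, 0, -3, -0.07, -0.19, 0, 0], [0, 0, -4, -0.09, -0.245, 0, 0], [0, 0, -5, -0.11, -0.295, 0, 0], [0, 0, -5.2, -0.123, -0.33, 0, 0], [0, 0, -5.2, -0.1285, -0.347, 0, 0]]]}}

```text
clock: 13.55
position: [0.5521, 0.2313, 0.1198]
orientation: [1.0, -0.003, -0.0, 0.0]
ft_force: [0.4, 0.6, -4.4]
grip_width: 0.0126
```

{"fn": "step_arm", "kwargs": {"series": [[[0, 0, 0, 0, 0, 0, 0], [0, 0, 0, 0, 0, 0, 0]]]}}

```text
clock: 13.8
position: [0.5532, 0.2287, 0.12]
orientation: [1.0, -0.004, -0.0, 0.0]
ft_force: [-0.7, -0.9, -4.6]
grip_width: 0.0126
```

```bash
python3 - <<'E'
from h import *
goto(.5521,.2302,.045,-.35)
cv2.imwrite('pics/w12.png',grab_frame('wrist')[:,:,::-1])
E
```

```text
clock 13.8 pos [0.5532 0.2287 0.12  ] yaw -0.49 F [-0.7 -0.9 -4.6] w 0.0126
rot [ 0.03  0.02 -0.14] shift [-0.0011 -0.0015  0.075 ]
```

View pics/w12.png

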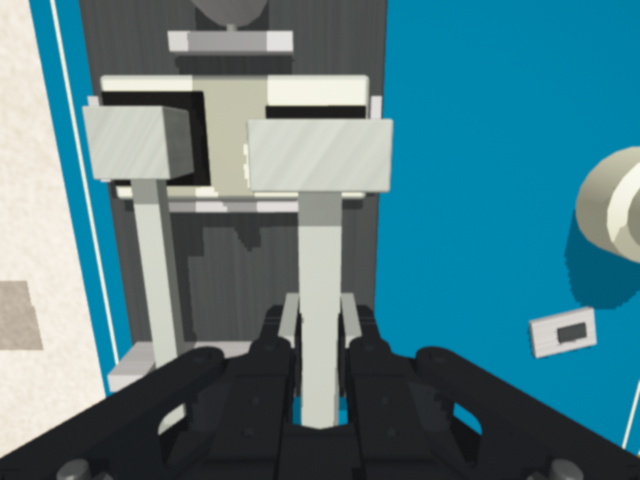

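{"fn": "step_arm", "kwargs": {"series": [[[0, 0, 0, -0.001, -0.001, 0.025, 0], [0, 0, 0, -0.001, -0.001, 0.05, 0], [0, 0, 0, -0.001, -0.001, 0.07, 0], [0, 0, 0, -0.001, -0.001, 0.077, 0], [0, 0, 0, -0.001, -0.001, 0.077, 0], [0, 0, 0, -0.001, -0.001, 0.077, 0]]]}}

```text
clock: 14.6
position: [0.5525, 0.2308, 0.0443]
orientation: [1.0, -0.004, 0.001, -0.0]
ft_force: [0.2, 0.8, -4.2]
grip_width: 0.0128
```

```bash
python3 - <<'E'
from h import *
goto(.5521,.2302,.0285,-.35)
cv2.imwrite('pics/w13.png',grab_frame('wrist')[:,:,::-1])
E
```

```text
clock 14.6 pos [0.5525 0.2308 0.0443] yaw -0.46 F [ 0.2  0.8 -4.2] w 0.0128
rot [-0.03 -0.07 -0.11] shift [-0.0004  0.0006  0.0158]
```

View pics/w13.png

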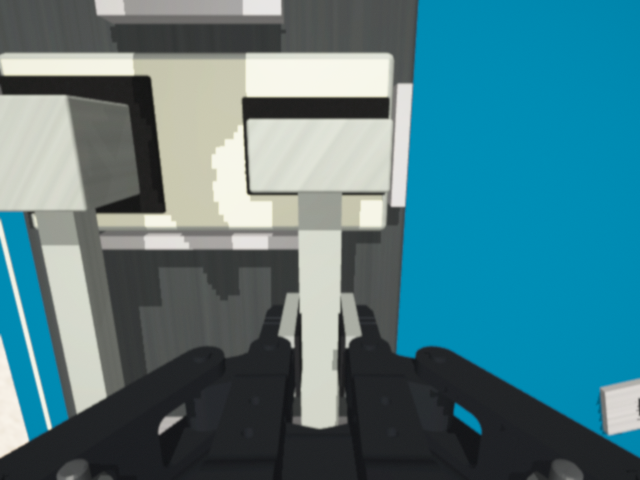

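```bash
python3 - <<'E'
from h import *
w=camera_info('wrist');P=np.array([unproj(w,u,v,.023) for u,v in [(244.5,98),(388.5,98),(248,194)]]);print(P)
c=P[1]+P[2];print(c/2)
goto(.5521,.2302,.0285,-.35)
E
```

```text
[[0.52392651 0.31462161 0.023     ]
 [0.58217365 0.31407631 0.023     ]
 [0.52294726 0.27571216 0.023     ]]
[0.55256045 0.29489423 0.023     ]
clock 14.65 pos [0.5524 0.2308 0.0443] yaw -0.46 F [ 0.9  0.9 -5.3] w 0.0127
rot [-0.03 -0.08 -0.11] shift [-0.0004  0.0006  0.0158]
```

{"fn": "step_arm", "kwargs": {"series": [[[0, 0, 0, 0, 0, 0.005, 0], [0, 0, 0, 0, 0, 0.01, 0], [0, 0, 0, 0, 0, 0.0135, 0], [0, 0, 0, 0, 0, 0.0145, 0], [0, 0, 0, 0, 0, 0.0145, 0], [0, 0, 0, 0, 0, 0.0145, 0]]]}}

```text
clock: 15.4
position: [0.552, 0.2307, 0.0289]
orientation: [1.0, -0.004, 0.0, -0.0]
ft_force: [-0.4, -0.2, -5.1]
grip_width: 0.0125
```

{"fn": "step_arm", "kwargs": {"series": [[[0, 0, 0, 0, 0, 0.001, 0], [0, 0, 0, 0, 0, 0.0015, 0], [0, 0, 0, 0, 0, 0.0015, 0]]]}}

```text
clock: 15.78
position: [0.5521, 0.2307, 0.0285]
orientation: [1.0, -0.004, 0.0, -0.0]
ft_force: [-6.1, -1.8, 8.6]
grip_width: 0.0128
```

Contact (force −5 → +9 N). Release and rise.

{"fn": "step_arm", "kwargs": {"series": [[[0, 0, 0, 0, 0, 0.0, 0.5], [0, 0, 0, 0, 0, 0, 0.5], [0, 0, 0, 0, 0, 0, 0.5], [0, 0, 0, 0, 0, 0, 0.5], [0, 0, 0, 0, 0, -0.03, 0.5], [0, 0, 0, 0, 0, -0.08, 0.5], [0, 0, 0, 0, 0, -0.14, 0.5], [0, 0, 0, 0, 0, -0.18, 0.5]]]}}

```text
clock: 16.77
position: [0.5522, 0.2308, 0.2104]
orientation: [1.0, -0.004, 0.001, -0.0]
ft_force: [-0.0, -0.5, -0.3]
grip_width: 0.0426
```

{"fn": "step_arm", "kwargs": {"series": [[[0, 0, 0, 0.04, 0.06, -0.03, 0.5], [0, 0, 0, 0.04, 0.06, -0.03, 0.5], [0, 0, 0, 0.04, 0.06, -0.03, 0.5]]]}}

```text
clock: 17.15
position: [0.5917, 0.1698, 0.2371]
orientation: [1.0, -0.005, -0.0, -0.0]
ft_force: [-0.2, 0.1, -0.6]
grip_width: 0.0427
```

```bash
python3 - <<'E'
from h import *
goto(.504,.378,.22,27.2)
cv2.imwrite('pics/w14.png',grab_frame('wrist')[:,:,::-1])
E
```

```text
clock 17.15 pos [0.5917 0.1698 0.2371] yaw -0.54 F [-0.2  0.1 -0.6] w 0.0427
rot [-1.000e-02  1.000e-02 -2.774e+01] shift [-0.0897 -0.2074  0.0171]
```

View pics/w14.png

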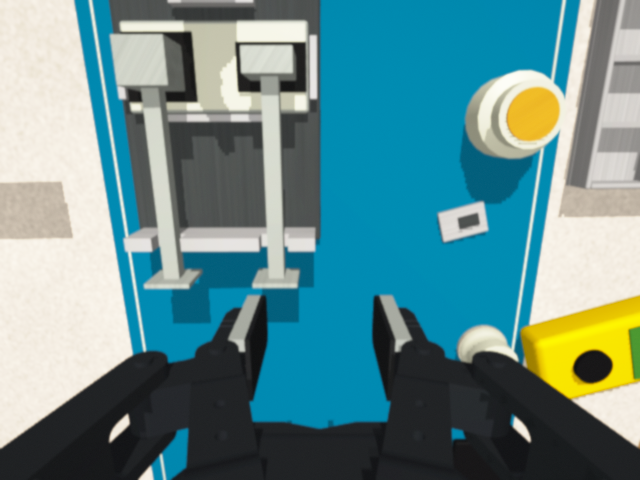

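Both bars sit on their pads and in the slots (feet at (172,280), (276,279)). Now the extension.

{"fn": "step_arm", "kwargs": {"series": [[[0, 0, -5, -0.03, -0.05, -0.01, 1], [0, 0, -27.5, -0.09, -0.207, -0.01, 1], [0, 0, -27.5, -0.09, -0.207, -0.01, 1], [0, 0, -27.5, -0.09, -0.207, -0.01, 1], [0, 0, -27.5, -0.09, -0.207, -0.01, 1], [0, 0, -27.5, -0.09, -0.207, -0.01, 1], [0, 0, -27.5, -0.09, -0.207, -0.01, 1]]]}}

```text
clock: 18.08
position: [0.5032, 0.3774, 0.247]
orientation: [0.972, 0.233, -0.0, 0.0]
ft_force: [1.1, -0.1, 0.9]
grip_width: 0.0854
```

```bash
python3 - <<'E'
from h import *
goto(.504,.378,.106,27.2)
w=camera_info('wrist'); print(proj(w,[.504,.378,.133]))
cv2.imwrite('pics/w15.png',grab_frame('wrist')[:,:,::-1])
E
```

```text
clock 18.07 pos [0.5032 0.3774 0.247 ] yaw 26.99 F [ 1.1 -0.1  0.9] w 0.0854
rot [ 0.01  0.02 -0.21] shift [ 0.001  -0.0002  0.141 ]
[[320.50746195 236.87919396]]
```

View pics/w15.png

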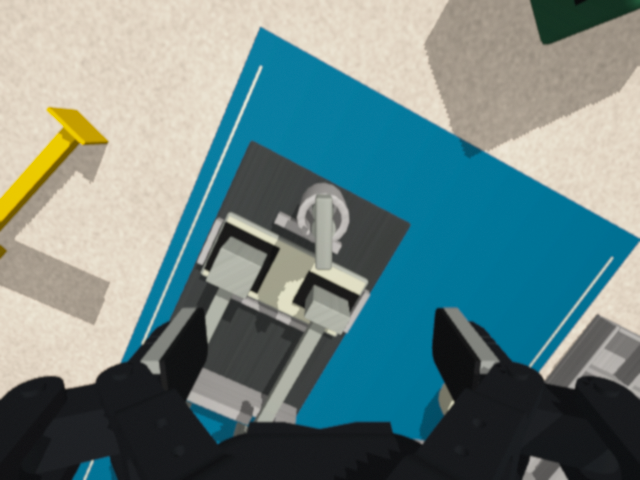

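```bash
python3 - <<'E'
from h import *
w=camera_info('wrist'); print(unproj(w,323.5,231.5,.133))
crop(cv2.imread('pics/w15.png'),190,170,200,150,4,'pics/w15c.png')
E
```

```text
[0.50426861 0.38229936 0.133     ]
```

View pics/w15c.png

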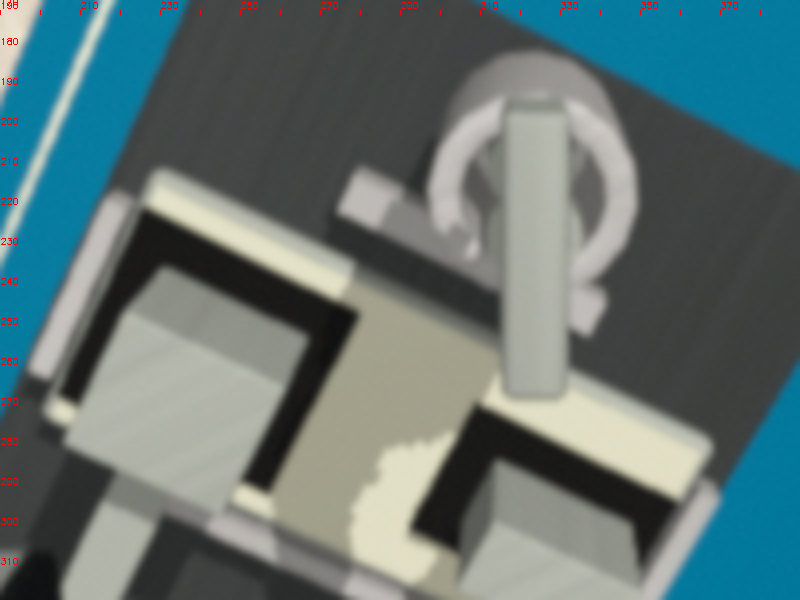

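{"fn": "step_arm", "kwargs": {"series": [[[0, 0, 0, 0.001, -0.003, 0.05, 1], [0, 0, 0, 0.001, -0.003, 0.1, 1], [0, 0, 0, 0.001, -0.003, 0.13, 1], [0, 0, 0, 0.001, -0.003, 0.141, 1], [0, 0, 0, 0.001, -0.003, 0.141, 1], [0, 0, 0, 0.001, -0.003, 0.141, 1]]]}}

```text
clock: 18.88
position: [0.5033, 0.3814, 0.1081]
orientation: [0.972, 0.234, 0.001, -0.0]
ft_force: [0.6, 0.5, 0.2]
grip_width: 0.0851
```

```bash
python3 - <<'E'
from h import *
goto(.5045,.380,.106,27.2)
cv2.imwrite('pics/w16.png',grab_frame('wrist')[:,:,::-1])
E
```

```text
clock 18.88 pos [0.5033 0.3814 0.1081] yaw 27.02 F [0.6 0.5 0.2] w 0.0851
rot [-0.02 -0.12 -0.18] shift [0.0004 0.0018 0.0021]
```

View pics/w16.png

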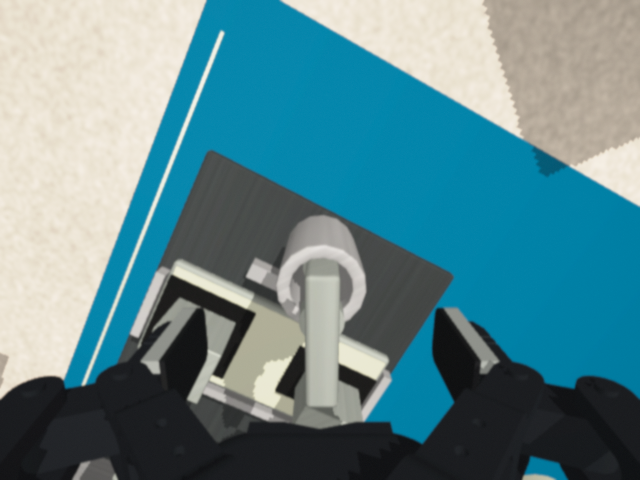

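```bash
python3 - <<'E'
from h import *
w=camera_info('wrist'); a=unproj(w,321,277,.133);b=unproj(w,321,405,.133);print(a,b,(a+b)/2,np.linalg.norm(a-b))
goto(*((a+b)/2)[:2],.106,27.2)
E
```

```text
[0.49322432 0.40288059 0.133     ] [0.51606145 0.35808104 0.133     ] [0.50464289 0.38048082 0.133     ] 0.05028453617188347
clock 18.93 pos [0.5033 0.3814 0.108 ] yaw 27.03 F [-0.8 -0.4  0.1] w 0.086
rot [-0.02 -0.12 -0.17] shift [0.0008 0.0015 0.002 ]
```

Cross bar is at (0.5046, 0.3805), 50 mm long as it should be. Closing on it.

{"fn": "step_arm", "kwargs": {"series": [[[0, 0, 0, 0.001, 0.001, 0.001, 1], [0, 0, 0, 0.001, 0.001, 0.001, 0], [0, 0, 0, 0.001, 0.001, 0.001, 0], [0, 0, 0, 0.001, 0.001, 0.001, 0], [0, 0, 0, 0.001, 0.001, 0.001, 0], [0, 0, 0, 0.001, 0.001, 0.001, 0], [0, 0, 0, 0.001, 0.001, 0.001, 0]]]}}

```text
clock: 19.8
position: [0.5043, 0.3809, 0.1056]
orientation: [0.972, 0.234, 0.0, -0.0]
ft_force: [3.8, 1.7, 1.4]
grip_width: 0.0145
```

```bash
python3 - <<'E'
from h import *
goto(.5045,.380,.106,27.2);s=state();print(s['moment'],s['qpos'])
E
```

```text
clock 19.8 pos [0.5043 0.3809 0.1056] yaw 27.04 F [3.8 1.7 1.4] w 0.0145
rot [-0.   -0.05 -0.16] shift [-0.0002  0.0009 -0.0004]
[ 0.37577354 -0.63909172 -0.00567364] [ 6.06575485e-01  8.39124024e-02  1.68249578e+00 -4.25324259e-05
  1.37433457e+00  1.34576388e-01]
```

{"fn": "step_arm", "kwargs": {"series": [[[0, 0, 5, 0, 0, 0, 0], [0, 0, 10, 0, 0, 0, 0], [0, 0, 15, 0, 0, 0, 0], [0, 0, 20, 0, 0, 0, 0], [0, 0, 25, 0, 0, 0, 0], [0, 0, 30, 0, 0, 0, 0], [0, 0, 35, 0, 0, 0, 0], [0, 0, 40, 0, 0, 0, 0]]]}}

```text
clock: 20.8
position: [0.5038, 0.3808, 0.1056]
orientation: [0.993, -0.114, -0.0, -0.0]
ft_force: [-0.6, 1.5, 2.8]
grip_width: 0.0144
```

```bash
python3 - <<'E'
from h import *
goto(.5045,.380,.106,27.2-80);s=state();print(s['moment'],s['tau'][5])
E
```

```text
clock 20.8 pos [0.5038 0.3808 0.1056] yaw -13.11 F [-0.6  1.5  2.8] w 0.0144
rot [-0.000e+00  2.000e-02  3.969e+01] shift [ 0.0009  0.0007 -0.0004]
[0.16459066 0.14508224 0.16429967] -1.7522186413407326
```

{"fn": "step_arm", "kwargs": {"series": [[[0, 0, 5, 0, 0, 0, 0], [0, 0, 10, 0, 0, 0, 0], [0, 0, 15, 0, 0, 0, 0], [0, 0, 20, 0, 0, 0, 0], [0, 0, 24, 0, 0, 0, 0], [0, 0, 25, 0, 0, 0, 0], [0, 0, 25, 0, 0, 0, 0]]]}}

```text
clock: 21.68
position: [0.5036, 0.381, 0.1056]
orientation: [0.946, -0.325, -0.0, -0.0]
ft_force: [-5.5, 3.1, 6.5]
grip_width: 0.0143
```

```bash
python3 - <<'E'
from h import *
goto(.5045,.380,.106,27.2-80);s=state();print(s['moment'],s['tau'][5])
E
```

```text
clock 21.68 pos [0.5036 0.381  0.1056] yaw -37.89 F [-5.5  3.1  6.5] w 0.0143
rot [ 0.02  0.05 14.91] shift [ 0.0013  0.0002 -0.0004]
[0.28404573 0.67181513 0.03794223] 0.25093289092183113
```

{"fn": "step_arm", "kwargs": {"series": [[[0, 0, 2, 0, 0, 0, 0], [0, 0, 3, 0, 0, 0, 0], [0, 0, 3, 0, 0, 0, 0]]]}}

```text
clock: 22.05
position: [0.5036, 0.381, 0.1056]
orientation: [0.937, -0.349, -0.0, -0.0]
ft_force: [-4.4, 2.2, 5.2]
grip_width: 0.0149
```

```bash
python3 - <<'E'
from h import *
goto(.5045,.380,.106,27.2-80);s=state();print(s['moment'],s['tau'][5])
E
```

```text
clock 22.05 pos [0.5036 0.381  0.1056] yaw -40.89 F [-4.4  2.2  5.2] w 0.0149
rot [1.000e-02 5.000e-02 1.191e+01] shift [ 0.0013  0.0002 -0.0004]
[ 0.33407876  0.7087737  -0.00913238] 0.2411818876862526
```

{"fn": "step_arm", "kwargs": {"series": [[[0, 0, 2, 0, 0, 0, 0], [0, 0, 4, 0, 0, 0, 0], [0, 0, 4, 0, 0, 0, 0]]]}}

```text
clock: 22.42
position: [0.5035, 0.381, 0.1056]
orientation: [0.924, -0.382, -0.0, -0.0]
ft_force: [-4.7, 1.5, 5.9]
grip_width: 0.0149
```

```bash
python3 - <<'E'
from h import *
goto(.5045,.380,.106,27.2-80);s=state();print(s['moment'],s['tau'][5])
cv2.imwrite('pics/w17.png',grab_frame('wrist')[:,:,::-1])
E
```

```text
clock 22.43 pos [0.5035 0.381  0.1056] yaw -44.87 F [-4.7  1.5  5.9] w 0.0149
rot [0.02 0.04 7.93] shift [ 0.0014  0.0001 -0.0004]
[0.33413287 0.74514528 0.59167917] 0.9939330071210861
```

View pics/w17.png

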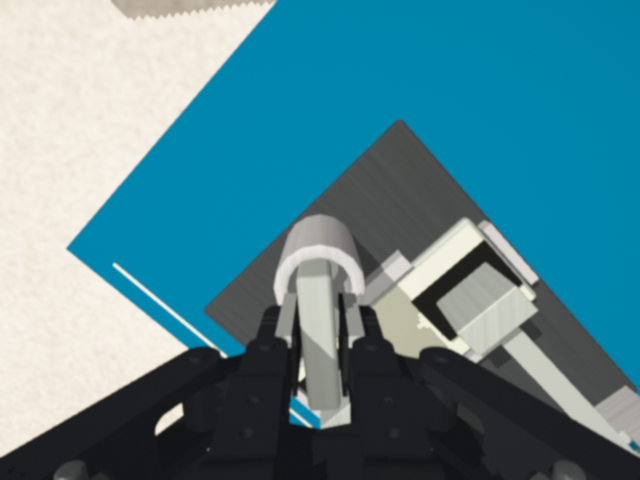

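{"fn": "step_arm", "kwargs": {"series": [[[0, 0, 2, 0, 0, 0, 0], [0, 0, 3, 0, 0, 0, 0], [0, 0, 3, 0, 0, 0, 0]]]}}

```text
clock: 22.85
position: [0.5033, 0.3809, 0.1055]
orientation: [0.914, -0.406, -0.001, 0.0]
ft_force: [-5.6, 0.8, 6.3]
grip_width: 0.0143
```

```bash
python3 - <<'E'
from h import *
goto(.5045,.380,.106,27.2-80);s=state();print(s['moment'],s['tau'][5])
cv2.imwrite('pics/w18.png',grab_frame('wrist')[:,:,::-1])
a=cv2.imread('pics/w17.png');b=cv2.imread('pics/w18.png')
cv2.imwrite('pics/w18c.png',cv2.resize(np.hstack([a[200:430,240:400],b[200:430,240:400]]),None,fx=2.4,fy=2.4))
E
```

```text
clock 22.85 pos [0.5033 0.3809 0.1055] yaw -47.85 F [-5.6  0.8  6.3] w 0.0143
rot [0.06 0.05 4.95] shift [ 0.0014 -0.0003 -0.0005]
[0.17292309 1.13640222 0.74860001] 0.9369827806949615
```

View pics/w18c.png

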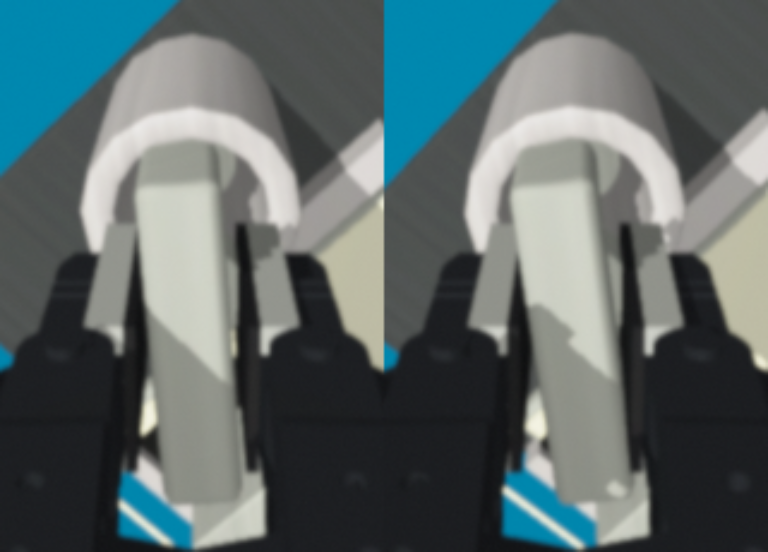

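The bar no longer follows the fingers and moment rises to 0.75 N m: at the stop. Release and rise.

{"fn": "step_arm", "kwargs": {"series": [[[0, 0, 0, 0, 0, 0, 1], [0, 0, 0, 0, 0, 0, 1], [0, 0, 0, 0, 0, 0, 1], [0, 0, 0, 0, 0, 0, 1], [0, 0, 0, 0, 0, -0.03, 1], [0, 0, 0, 0, 0, -0.08, 1], [0, 0, 0, 0, 0, -0.14, 1], [0, 0, 0, 0, 0, -0.14, 1]]]}}

```text
clock: 23.9
position: [0.5051, 0.3815, 0.251]
orientation: [0.914, -0.406, 0.002, -0.003]
ft_force: [0.5, -0.7, -0.5]
grip_width: 0.0857
```

```bash
python3 - <<'E'
from h import *
goto(.3,.2,.35,-47)
cv2.imwrite('pics/w19.png',grab_frame('wrist')[:,:,::-1])
crop(cv2.imread('pics/w19.png'),220,150,200,150,4,'pics/w19c.png')
E
```

```text
clock 23.9 pos [0.5051 0.3815 0.251 ] yaw -47.95 F [ 0.5 -0.7 -0.5] w 0.0857
rot [-0.44 -0.06 -0.95] shift [-0.0025  0.2731 -0.1011]
```

View pics/w19c.png

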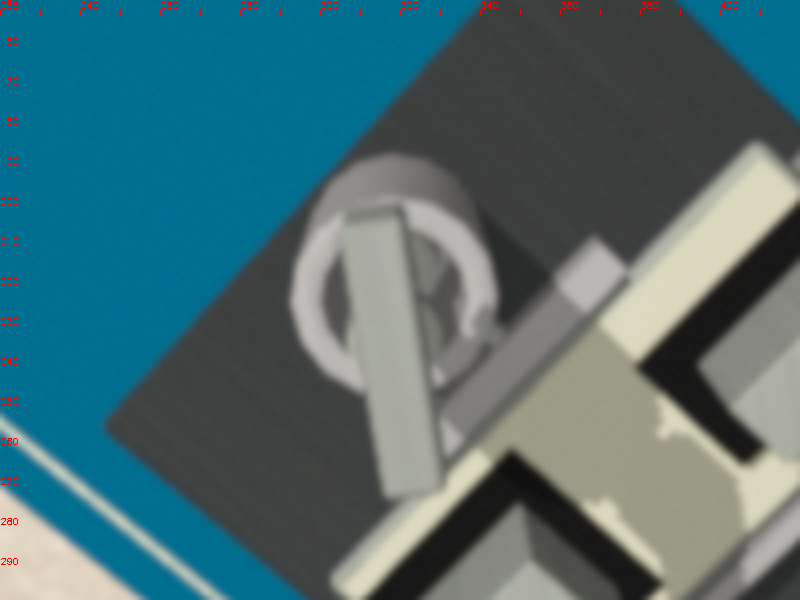

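```bash
python3 - <<'E'
from h import *
w=camera_info('wrist')
for (p,q) in [((345,223),(384,496)),((406,212),(442,488))]:
    a=unproj(w,220+p[0]/4-.4,150+p[1]/4-.4,.133);b=unproj(w,220+q[0]/4-.4,150+q[1]/4-.4,.133);d=b-a
    print(np.degrees(np.arctan2(d[1],d[0])),np.linalg.norm(d))
goto(.505,.1,.35,-47)
E
```

```text
-130.54321913246443 0.05002182367237829
-130.60288459332602 0.05038841991577281
clock 23.95 pos [0.5045 0.3811 0.2477] yaw -47.96 F [ 0.1  0.1 -0.5] w 0.0854
rot [-0.22 -0.03 -0.96] shift [ 0.2091  0.1875 -0.103 ]
```

Cross bar turned from −62.8° to −130.6° (1.18 rad) and stopped against a clear moment rise; final angle −40° to the jig mirrors... consistent with the stop. Backing off for a last check.

{"fn": "step_arm", "kwargs": {"series": [[[0, 0, 0, 0, 0, -0.06, 0.5], [0, 0, -10, 0.05, 0.05, -0.1, 0.5], [0, 0, -20, 0.09, 0.08, -0.1, 0.5], [0, 0, -30, 0.13, 0.12, -0.1, 0.5], [0, 0, -40, 0.17, 0.15, -0.1, 0.5], [0, 0, -48, 0.2, 0.18, -0.1, 0.5], [0, 0, -48, 0.2, 0.18, -0.1, 0.5], [0, 0, -48, 0.2, 0.18, -0.1, 0.5]]]}}

```text
clock: 24.95
position: [0.5043, 0.1119, 0.3444]
orientation: [1.0, -0.001, -0.001, -0.0]
ft_force: [0.5, 0.5, 0.5]
grip_width: 0.0425
```

```bash
python3 - <<'E'
from h import *
goto(.4,-.4,.3,-47)
w=camera_info('wrist')
cv2.imwrite('pics/w20.png',grab_frame('wrist')[:,:,::-1])
cv2.imwrite('pics/s20.png',grab_frame('scene')[:,:,::-1])
crop(cv2.imread('pics/s20.png'),360,230,160,130,4,'pics/s20c.png')
E
```

```text
clock 24.95 pos [0.5043 0.1119 0.3444] yaw -0.07 F [0.5 0.5 0.5] w 0.0425
rot [2.000e-02 6.000e-02 4.693e+01] shift [-0.1036  0.512   0.0445]
```

View pics/w20.png

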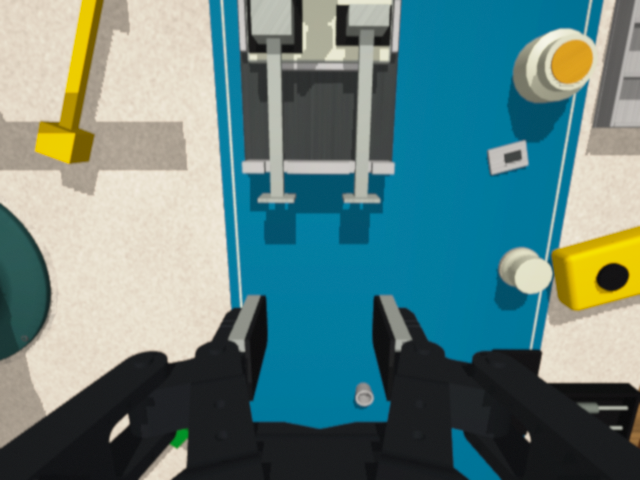

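View pics/s20.png

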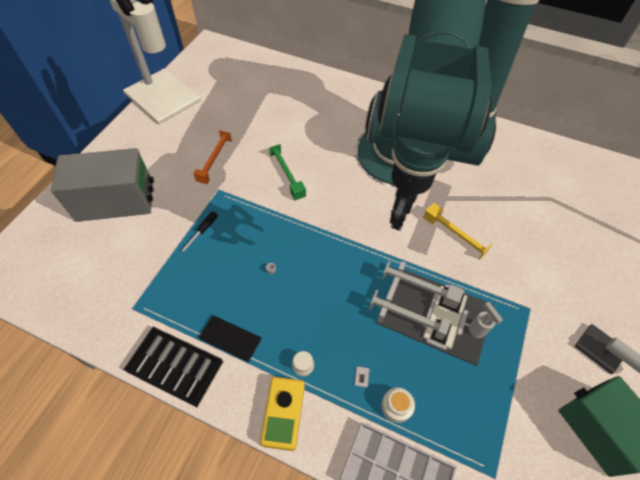

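Both bars lie parallel in slots; bystanders unmoved. Moving clear for an unobstructed top view.

{"fn": "step_arm", "kwargs": {"series": [[[0, 0, 0, -0.05, 0.05, 0, 0.5], [0, 0, 0, -0.1, 0.42, 0, 0.5], [0, 0, 0, -0.1, 0.42, 0, 0.5], [0, 0, 0, -0.1, 0.42, 0, 0.5], [0, 0, 0, -0.1, 0.42, 0, 0.5], [0, 0, 0, -0.1, 0.42, 0, 0.5], [0, 0, 0, -0.1, 0.42, 0, 0.5], [0, 0, 0, -0.1, 0.42, 0, 0.5]]]}}

```text
clock: 26.05
position: [0.4043, -0.3109, 0.3441]
orientation: [1.0, -0.001, -0.001, -0.001]
ft_force: [0.2, 0.9, -0.5]
grip_width: 0.0428
```

```bash
python3 - <<'E'
from h import *
cv2.imwrite('pics/t21.png',grab_frame('top')[:,:,::-1])
crop(cv2.imread('pics/t21.png'),130,200,125,95,6,'pics/t21c.png')
E
```

```text
(no output)
```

View pics/t21c.png

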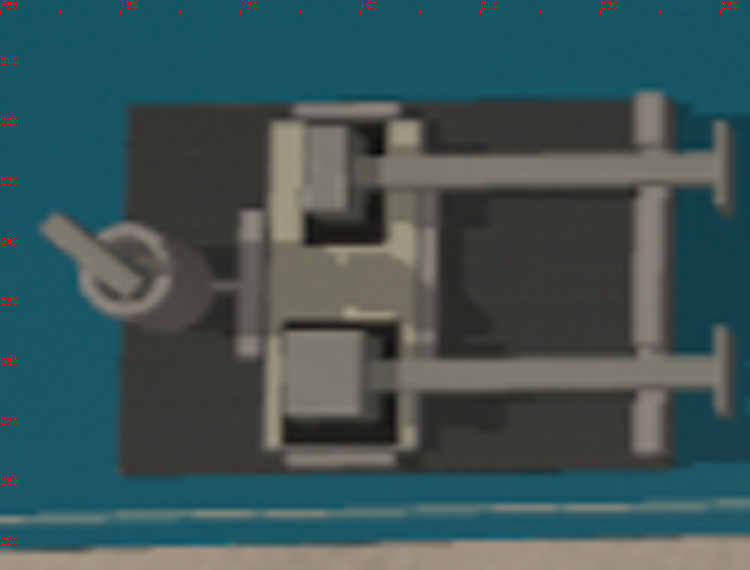

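```bash
python3 - <<'E'
from h import *
T=camera_info('top')
def c(ps,z): return np.mean([unproj(T,130+(u+.5)/6-.5,200+(v+.5)/6-.5,z) for u,v in ps],0).round(4)
print('big head',c([(286,330),(365,330),(363,415),(284,416)],.063),'pad',c([(285,321),(401,321),(399,444),(281,443)],.023))
print('small head',c([(306,126),(350,126),(347,212),(303,212)],.063),'pad',c([(305,122),(386,122),(384,243),(303,243)],.023))
print(state()['ft_force'])
close_job()
E
```

```text
big head [0.4567 0.2918 0.063 ] pad [0.456  0.2933 0.023 ]
small head [0.5522 0.292  0.063 ] pad [0.5521 0.2929 0.023 ]
[ 0.15269461 -0.44982012 -0.87128737]
the job is handed in; nothing more can be done
```

I placed both bars on their pads, turned the extension to its stop, and handed the job in at about 26 s. No verdict was reported.

- **Longer-headed bar:** I gripped it at its balance point, carried it level and laid it on the larger pad, with the rod in the slot opposite. In the last top view its head centre was within 2 mm of the pad's centre.
- **Shorter-headed bar:** I gripped it about 2 mm from its balance point and laid it on the smaller pad the same way. Its head centre was within 1 mm of the pad's centre in the last top view.
- **Extension:** I turned it clockwise by about 1.18 rad by camera, until the cross bar stopped following the fingers and the moment rose to 0.75 N m. I could not read the joint angle itself. Stopping there means it started at about 0.2 rad, within the range given.
- **Rest of the bench:** the bystanders look unmoved by eye in the last pictures (I did not measure them), and I left the coloured look-alike bars alone. The arm ended clear, with no meaningful contact force.

The position estimates from different cameras differed by 1–4 mm, which is inside the tolerances. No check failed.

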